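# Clamp a camera and set its lens a quarter turn off the stop

## Task

Turn the small steel knob on the fixture clockwise to its stop, so that the two jaws clamp the camera. Then screw the camera's lens down, clockwise, with a gentle grip until it just bottoms out, back it off a quarter turn, and finish still holding the lens there between the fingers, with the camera clamped and seated; leave the dongle, the lens cap and the circuit board alone.

Things in the scene. Friction and masses are not known exactly. Their poses are not given: they have to be found in the camera images.
- fixture: Fixed flat aluminium base plate on the bench, 90 (x) x 190 (y) x 12 mm thick; origin on its underside, 5 mm from the middle along y; z up. In its frame the camera's nest is centred at y = +32 mm and the knob's axis stands at x = 0, y = -75 mm. Two side rails of the nest, at x = +-27 mm, reach 30 mm above the bench; with the jaws they leave all above 36 mm free.
- jaw_left: Steel jaw with a spring-loaded black pad, on the +y side of the camera, 40 mm wide in x, top 35 mm above the bench. Origin on the bottom of its face that looks to the camera; the pad stands 8 mm out of that face and yields 4 N per mm. It slides to -y, 5.6 mm per rad of the knob, together with the other jaw.
- jaw_right: The mirrored jaw on the -y side of the camera, which slides to +y.
- knob (a joint): Angle of the clamp knob, rad: 0 is fully open, grows as it is turned clockwise seen from above, stops hard at 1.35 where the jaws clamp the camera with about 10 N. Starts between 0 and 0.3. It stays where it is left (0.25 to 0.4 N m to turn).
- knob_grip (a point): Point on the vertical axis of the clamp knob, 52 mm above the bench, where to grip it: round upright knurled steel knob, 32 mm in diameter, from 34 to 62 mm above the bench, with a bar on its top that points along the point's -x.
- camera: Loose square camera housing, grey, 42 x 42 mm and 32 mm high, 0.25 kg give or take, standing on the fixture's plate (12 mm above the bench) between the rails and jaws, with its lens upward; origin at the centre of its underside, z up.
- lens: The lens on the camera, without the rotation of its ring: origin on the lens axis at the lens's underside, which is 34 mm above the camera's underside when bottomed out, z up. Rises 0.64 mm per rad of unscrewing. A grip of 20 to 40 N is ample; one near 100 N, turned on past the stop, twists the camera and works the clamp knob loose.
- lens_ring (a joint): Angle of the lens on its thread, rad: 0 is bottomed out on a hard stop, grows as it is unscrewed (counter-clockwise seen from above), at most 4.4. It starts between 1.9 and 3.3, already caught on its thread. Turning takes about 0.05 N m and it stays where it is left; its barrel is rather smooth (friction about 0.35), so once it is bottomed the fingers slip round it.
- lens_grip (a point): Point on the lens axis where to grip it, 24 mm above the lens's underside, about 70 mm above the bench: black round upright lens barrel with knurling, 39 mm in diameter, 38 mm high, with a small lug on the rim of its top that points along the point's x, which turns with the lens.
- dongle: Small blue stick, 18 x 48 x 12 mm, lying on the bench; not to be moved.
- lens_cap: Flat black disc, 51 mm across and 10 mm high, lying on the bench; not to be moved.
- board: Small circuit board, 42 x 68 x 10 mm, lying on the bench; not to be moved.
Not all that is in view belongs to the job. Leave any orange look-alike of the camera alone.

How it is judged:
By the outcome, as a careful person would: the job done as asked, in the order asked, and still so for the second after the job is handed in, while the arm keeps its last pose, push and grip.
It also fails if it takes over 51 s, if anything falls off the work surface, if the arm or the gripper's body presses on something with over 40 N, if the wrist force passes 120 N, or if a joint passes its speed limit or range.

## Robot

A 6-joint arm with a two-finger parallel gripper is mounted at the origin on a cart in front of the work surface, level with it; the furniture and walls round the work are solid. World frame = base frame: x ahead of the robot, y to its left, z up, the work surface at z = 0. Lengths are in mm, angles in rad, forces in N, time in s.
With the tool pointing down it reaches from about 250 to 725 mm from the base axis. Payload 4 kg.
Tool frame: the origin (TCP) lies at the very end of the fingers, on their centre line; the grasp point (between the pads) lies 19 mm behind it; z points along the fingers, y is the line along which they close (so a half turn about z gives the same grasp; the last joint's range is limited). The gripper opens to 85 mm and grips with 20 to 120 N. Pads are 22 mm wide; open, the fingers measure 114 mm over their backs; the gripper's body (76 mm by 85 mm) begins 54 mm behind the grasp point. The pads swing forward as they close: fully open they stand 13 mm farther back than shut.
Start: joints at [1.106, 0.241, 0.005, 1.335, 0, 1.571], TCP at [224.12, 446.956, 205.806] pointing down, gripper open.
Joint ranges: [-2.72, 2.72], [-1.05, 1.87], [-1.09, 1.28], [-1.99, 2.15], [-1.42, 1.44], [-3.14, 3.14]. Speed limits (rad/s): [2.79, 2.79, 3.14, 3.14, 3.14, 3.14].

## Interface

Orientations are given as a rotation vector (axis times angle).
In Python, from station import ctrl gives the robot as it stands.
- The arm moves only by the shell command python3 -m inch 'ROWS' [FORCE]. ROWS is JSON, a list of rows, each an object of numbers: "tx", "ty", "tz": the shift along the tool's x, y, z in cm; "ax", "ay", "az": the turn, a rotation vector about the tool's x, y, z in rad; "hand": the closure, from 0 (fully open) to 1 (shut). In form: [{"tx": .., "ty": .., "tz": .., "ax": .., "ay": .., "az": .., "hand": ..}, ...]. A call has 1 to 20 rows; each row is the pose to reach, as a shift and turn from the pose commanded when the call began, along the tool's axes at that moment; what a row does not reach only later rows make up. A row lasts 1/12 s, in which the tool goes at most 41.7 mm and 7.16 degrees, less where a joint would pass 70% of its speed; a pose out of reach is approached as far as the arm can. A call with a gripper value outside its range is refused whole. The fingers move at their own pace and stop on an object; FORCE is the grip in N (left out, the last holds). Time passes only in rows, so rows that repeat a pose let the fingers close. It gives the time, the measured TCP pose, the force, the opening and the grip force at its end, in the units of the state.
- ctrl.observe(): the state, without advancing time (a new reading comes with each control period).
- ctrl.snapshot(name): name is "scene" or "top" or "wrist"; returns (picture, depth): 384x512x3 uint8, blue, green, red; 384x512 float32, mm along the optical axis (not along the pixel's ray), 0 where there is no reading.
- ctrl.get_calibration(name): a dict with "camera_matrix" (3x3 intrinsics, pixels), "R" (3x3) and "t" (3): a world point X has camera coordinates R X + t; the wrist camera has in their place "T_tool_cam" (4x4, takes a point from camera to tool coordinates, whose origin is the TCP and whose axes are the flange's). Camera axes: x right, y down, z forward; pixel columns grow to the right and rows downward; lengths in mm; the calibration is good to about 2 mm. A picture is of the moment at which its call begins: read the wrist's pose just before it. get_calibration takes no time and is no camera call.
- ctrl.job_done(): hands the job in; it is judged then, once.
The state is a dict: "t": time; "joint_pos": joint angles; "dq": joint speeds; "tau": joint torques, N m; "ee_pos": TCP position; "tool_rot": TCP orientation; "ft_force": force on the tool from outside, world axes, zero at the start; "wrist_torque": the same for the moment, N m; "finger_gap": finger opening in mm; "finger_force": force on a finger pad.
Only numpy, scipy, OpenCV 4.12 (cv2) and the standard library are available. Lean on these libraries where they do the work, as an engineer would, in place of code of your own. Each camera call takes 0.05 s, during which the arm holds its last target. There are 200 camera calls.

## Working session

There is one attempt and no reset: what is moved stays moved. The work goes in short steps, Python scripts to look and compute and a shell command to move; the robot and the scene stay as the last step left them, time stands still between calls to the robot, and variables do not carry over. Pictures are saved under pics/ and viewed, at most 10 in all, crops included, and the job is handed in when it is done.

```bash
ls; mkdir -p pics; python3 - <<'E'
from station import ctrl
import cv2,numpy as np
s=ctrl.observe();print({k:np.round(v,3).tolist() for k,v in s.items()})
for n in("scene","top"):
    p,d=ctrl.snapshot(n);cv2.imwrite(f"pics/{n}0.png",p);np.save(f"pics/{n}0.npy",d)
    c=ctrl.get_calibration(n);print(n,{k:np.round(v,3).tolist() for k,v in c.items()})
print(ctrl.get_calibration("wrist"))
a=cv2.imread("pics/top0.png");cv2.imwrite("pics/top0b.png",cv2.resize(a,(800,600),interpolation=cv2.INTER_CUBIC))
E
```

```text
pics
{'t': 0.0, 'joint_pos': [1.106, 0.241, 0.004, 1.335, -0.0, 1.571], 'dq': [-0.001, -0.001, 0.001, -0.002, -0.002, -0.001], 'tau': [-0.001, -37.232, 25.241, 0.017, 0.0, 0.0], 'ee_pos': [223.836, 446.313, 204.89], 'tool_rot': [-0.724, -3.057, 0.003], 'ft_force': [0.174, 0.359, -0.198], 'wrist_torque': [0.04, 0.061, 0.02], 'finger_force': 0.0, 'finger_gap': 85.358}
scene {'camera_matrix': [[439.194, 0.0, 256.495], [0.0, 439.194, 187.579], [0.0, 0.0, 1.0]], 'R': [[-0.644, -0.765, 0.021], [-0.429, 0.338, -0.838], [0.634, -0.548, -0.546]], 't': [489.991, 214.141, 670.118]}
top {'camera_matrix': [[447.088, 0.0, 251.274], [0.0, 447.088, 193.771], [0.0, 0.0, 1.0]], 'R': [[-0.14, -0.99, -0.002], [-0.968, 0.138, -0.209], [0.207, -0.027, -0.978]], 't': [281.894, 487.428, 976.721]}
{'camera_matrix': array([[320.51553414,   0.        , 257.60922316],
       [  0.        , 320.51553414, 195.45583958],
       [  0.        ,   0.        ,   1.        ]]), 'T_tool_cam': array([[ 4.29550171e-04, -9.63703084e-01, -2.66975994e-01,
         6.81054773e+01],
       [ 9.99999796e-01,  2.87557121e-04,  5.70951706e-04,
         4.12565671e-01],
       [-4.73457072e-04, -2.66976185e-01,  9.63703011e-01,
        -1.67330786e+02],
       [ 0.00000000e+00,  0.00000000e+00,  0.00000000e+00,
         1.00000000e+00]])}
```

View pics/top0b.png

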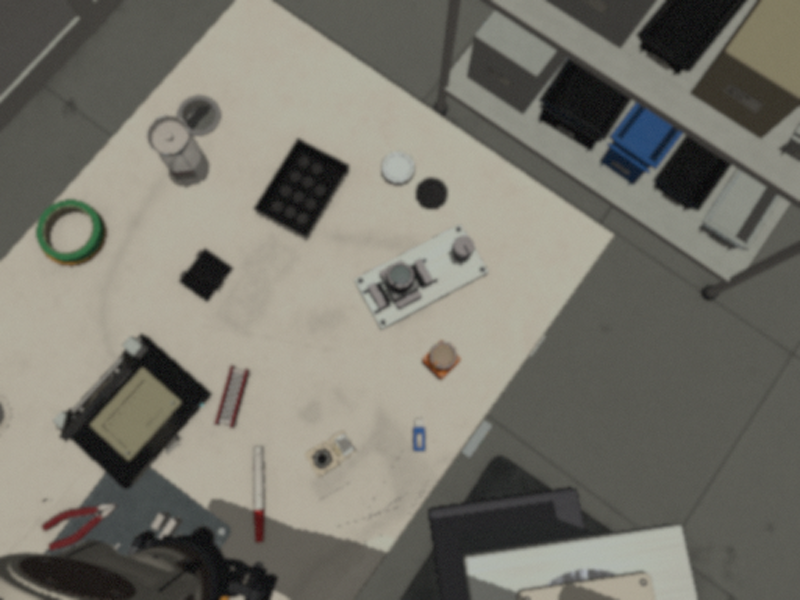

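View pics/scene0.png

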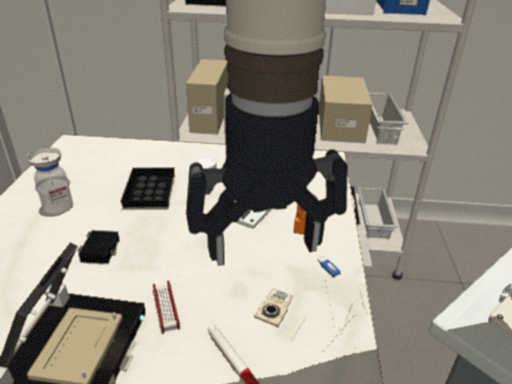

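The top view shows the fixture plate with corners near (358,280), (460,228), (487,272) and (382,327) in the 800x600 picture. The black-lens camera is at (400,277) and the knob at (461,247).
Things that could be mistaken:
- **For the lens camera:** the orange look-alike at (441,358), the board's lens at (322,458), and the lens cap at (431,193).
- **For the knob:** the white disc at (397,168).

I choose the grey camera with the black lens on the plate, and the steel knob on the same plate.

```bash
cat > h.py <<'E'
import numpy as np,cv2
from station import ctrl
from scipy.spatial.transform import Rotation as Ro
def world(name,d,state=None):
    c=ctrl.get_calibration(name);K=c["camera_matrix"]
    v,u=np.mgrid[:d.shape[0],:d.shape[1]]
    P=np.stack([(u-K[0,2])/K[0,0]*d,(v-K[1,2])/K[1,1]*d,d],-1)
    if name!="wrist": W=(P-c["t"])@c["R"]
    else:
        T=c["T_tool_cam"];R=Ro.from_rotvec(state["tool_rot"]).as_matrix()
        W=(P@T[:3,:3].T+T[:3,3])@R.T+state["ee_pos"]
    W[d==0]=np.nan
    return W
def ray(name,uv,z,state=None):
    c=ctrl.get_calibration(name);K=c["camera_matrix"]
    r=np.array([(uv[0]-K[0,2])/K[0,0],(uv[1]-K[1,2])/K[1,1],1])
    if name!="wrist": o=-c["R"].T@c["t"];r=c["R"].T@r
    else:
        T=c["T_tool_cam"];R=Ro.from_rotvec(state["tool_rot"]).as_matrix()
        o=R@T[:3,3]+state["ee_pos"];r=R@T[:3,:3]@r
    return o+r*(z-o[2])/r[2]
E
python3 - <<'E'
from h import *
p=cv2.imread("pics/top0.png");d=np.load("pics/top0.npy");W=world("top",d)
print("table z",np.nanmedian(W[150:160,200:215,2]))
for (u,v) in [(400,277),(461,247),(441,358),(431,193),(397,168),(370,320)]:
    u,v=int(u*.64),int(v*.64);print(u,v,np.round(np.nanmedian(W[v-1:v+2,u-1:u+2].reshape(-1,3),0),1))
# plate: brightness-low-saturation + height
roi=np.s_[135:220,220:325]
z=W[roi][...,2]
m=((z>6)&(z<100)).astype(np.uint8)
m=cv2.morphologyEx(m,cv2.MORPH_OPEN,np.ones((3,3)))
n,l,st,ce=cv2.connectedComponentsWithStats(m);print(st,ce)
for a,b,nm in((85,100,"lens"),(75,92,"lens2"),(52,68,"knob")):
    q=W[roi][(z>a)&(z<b)];print(nm,len(q),np.round(np.median(q,0),1) if len(q) else 0)
for u,v in((358,280),(460,228),(487,272),(382,327)): print(np.round(ray("top",(u*.64,v*.64),12),1))
cv2.imwrite("pics/crop.png",cv2.resize(p[125:245,210:330],(600,600),interpolation=cv2.INTER_CUBIC))
E
```

```text
table z -0.3041420713219658
256 177 [551.4 195.7  86.2]
295 158 [590.1  98.5  61.4]
282 229 [429.4 154.8  71.7]
275 123 [700.9 125.6   8.4]
254 107 [747.9 171.8  13.9]
236 204 [513.9 249.1  -1.3]
[[   0    0  105   85 6078]
 [   7    9   85   66 2841]
 [  61   83    3    2    6]] [[53.36952945 42.35357025]
 [49.04892643 41.15593101]
 [62.         83.5       ]]
lens 100 [554.8 195.5  86.2]
lens2 243 [554.2 195.1  84.6]
knob 177 [590.   96.7  61.3]
[573.7 257.3  12. ]
[634.4  88.2  12. ]
[558.3  58.3  12. ]
[495.6 230.7  12. ]
```

View pics/crop.png

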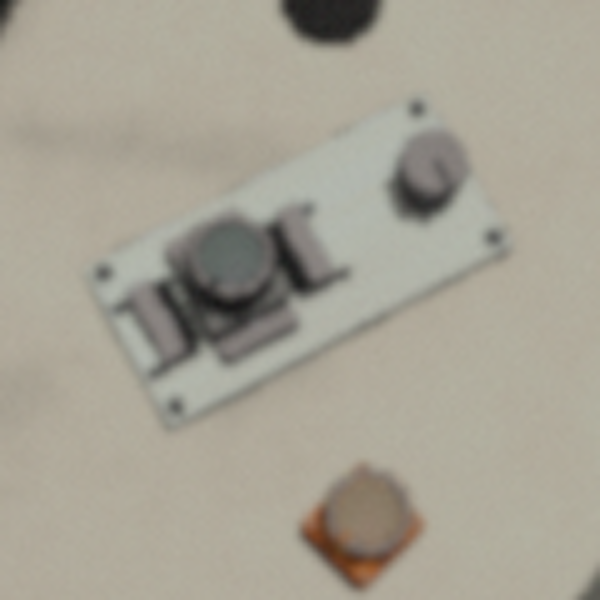

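In the crop, the lens with its lug is at (232,262), on the grey housing between the rails and jaws. The steel knob with its bar is at (435,170) and the orange decoy is at (362,513). The measured tops agree with the description: lens at 86 mm, knob at 61 mm, axes 105 mm apart (107 given). Next I move above the knob.

```bash
python3 -m inch '[{"tx":-24,"ty":-7.4,"tz":3},{"tx":-48.4,"ty":-14.9,"tz":6},{"tx":-48.4,"ty":-14.9,"tz":6},{"tx":-48.4,"ty":-14.9,"tz":6},{"tx":-48.4,"ty":-14.9,"tz":6},{"tx":-48.4,"ty":-14.9,"tz":6},{"tx":-48.4,"ty":-14.9,"tz":6},{"tx":-48.4,"ty":-14.9,"tz":6},{"tx":-48.4,"ty":-14.9,"tz":6},{"tx":-48.4,"ty":-14.9,"tz":6},{"tx":-48.4,"ty":-14.9,"tz":6},{"tx":-48.4,"ty":-14.9,"tz":6},{"tx":-48.4,"ty":-14.9,"tz":6},{"tx":-48.4,"ty":-14.9,"tz":6},{"tx":-48.4,"ty":-14.9,"tz":6},{"tx":-48.4,"ty":-14.9,"tz":6},{"tx":-48.4,"ty":-14.9,"tz":6},{"tx":-48.4,"ty":-14.9,"tz":6},{"tx":-48.4,"ty":-14.9,"tz":6}]' 60
python3 - <<'E'
from h import *
s=ctrl.observe();p,d=ctrl.snapshot("wrist");print(s["t"],s["ee_pos"],s["joint_pos"],s["ft_force"])
cv2.imwrite("pics/w1.png",p);np.save("pics/w1.npy",d);np.save("pics/w1s.npy",np.r_[s["ee_pos"],s["tool_rot"]])
W=world("wrist",d,s);z=W[...,2]
for a,b,n in((57,66,"knob"),(80,92,"lens")):
    m=((z>a)&(z<b)&(W[...,0]>480)&(W[...,0]<640)&(W[...,1]>50)&(W[...,1]<240)).astype(np.uint8)
    k,l,st,ce=cv2.connectedComponentsWithStats(m)
    for i in range(1,k):
        if st[i,4]>60:
            q=W[l==i];c=cv2.minEnclosingCircle(q[:,:2].astype(np.float32));print(n,st[i],np.round(ce[i]),np.round(np.median(q,0),1),c)
E
```

```text
0.1 [223.84735594 446.45435271 205.02977074] [1.10600078e+00 2.41337755e-01 3.93185363e-03 1.33518835e+00
 5.65644859e-05 1.57080491e+00] [0.65130077 0.67187803 0.28694908]invalid input at $[0]: expected keys tx, ty, tz, ax, ay, az, hand
```

View pics/w1.png

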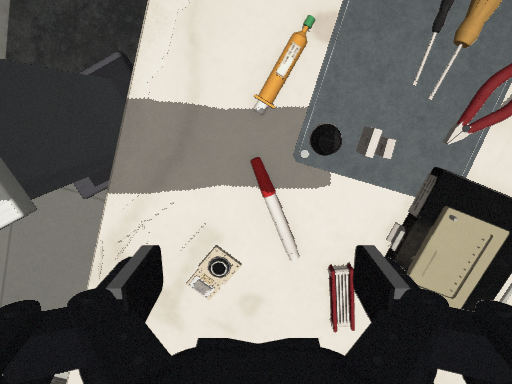

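The move was refused because every key is required, so this is still the start view (board at (215,270)). I resend it with all the keys.

```bash
python3 -m inch '[{"tx":-24,"ty":-7.4,"tz":3,"ax":0,"ay":0,"az":0,"hand":0},{"tx":-48.4,"ty":-14.9,"tz":6,"ax":0,"ay":0,"az":0,"hand":0},{"tx":-48.4,"ty":-14.9,"tz":6,"ax":0,"ay":0,"az":0,"hand":0},{"tx":-48.4,"ty":-14.9,"tz":6,"ax":0,"ay":0,"az":0,"hand":0},{"tx":-48.4,"ty":-14.9,"tz":6,"ax":0,"ay":0,"az":0,"hand":0},{"tx":-48.4,"ty":-14.9,"tz":6,"ax":0,"ay":0,"az":0,"hand":0},{"tx":-48.4,"ty":-14.9,"tz":6,"ax":0,"ay":0,"az":0,"hand":0},{"tx":-48.4,"ty":-14.9,"tz":6,"ax":0,"ay":0,"az":0,"hand":0},{"tx":-48.4,"ty":-14.9,"tz":6,"ax":0,"ay":0,"az":0,"hand":0},{"tx":-48.4,"ty":-14.9,"tz":6,"ax":0,"ay":0,"az":0,"hand":0},{"tx":-48.4,"ty":-14.9,"tz":6,"ax":0,"ay":0,"az":0,"hand":0},{"tx":-48.4,"ty":-14.9,"tz":6,"ax":0,"ay":0,"az":0,"hand":0},{"tx":-48.4,"ty":-14.9,"tz":6,"ax":0,"ay":0,"az":0,"hand":0},{"tx":-48.4,"ty":-14.9,"tz":6,"ax":0,"ay":0,"az":0,"hand":0},{"tx":-48.4,"ty":-14.9,"tz":6,"ax":0,"ay":0,"az":0,"hand":0},{"tx":-48.4,"ty":-14.9,"tz":6,"ax":0,"ay":0,"az":0,"hand":0},{"tx":-48.4,"ty":-14.9,"tz":6,"ax":0,"ay":0,"az":0,"hand":0},{"tx":-48.4,"ty":-14.9,"tz":6,"ax":0,"ay":0,"az":0,"hand":0},{"tx":-48.4,"ty":-14.9,"tz":6,"ax":0,"ay":0,"az":0,"hand":0}]' 60
cat > look.py <<'E'
import sys
from h import *
s=ctrl.observe();p,d=ctrl.snapshot("wrist");print(s["t"],s["ee_pos"],s["joint_pos"],s["ft_force"],s["tool_rot"])
n0=sys.argv[1];cv2.imwrite(f"pics/{n0}.png",p)
W=world("wrist",d,s);z=W[...,2]
for a,b,n in((57,66,"knob"),(80,92,"lens")):
    m=((z>a)&(z<b)&(W[...,0]>480)&(W[...,0]<640)&(W[...,1]>50)&(W[...,1]<240)).astype(np.uint8)
    k,l,st,ce=cv2.connectedComponentsWithStats(m)
    for i in range(1,k):
        if st[i,4]>60:
            q=W[l==i];c=cv2.minEnclosingCircle(q[:,:2].astype(np.float32));print(n,st[i],np.round(ce[i]),np.round(np.median(q,0),1),np.round(c[0],1),c[1])
E
python3 look.py w2
```

```text
t: 1.73
ee_pos: [589.5, 98.0, 146.3]
tool_rot: [0.721, 3.057, 0.0]
ft_force: [0.0, 0.7, 0.7]
finger_gap: 85.4
finger_force: 0.0
1.7333 [589.47343555  97.9770374  146.34985251] [1.64667076e-01 4.62893698e-01 1.70026228e-01 1.27737400e+00
 6.96178799e-05 6.27571809e-01] [0.0080507  0.6747231  0.66982975] [7.20543047e-01 3.05734764e+00 4.37108263e-04]
knob [325  73  18  49 109] [330.  98.] [547.2 178.1  61.8] [550.2 187.2] 17.553787231445312
knob [ 236  178   39   38 1119] [255. 197.] [591.7  95.4  61.2] [592.6  94.9] 16.240550994873047
lens [ 332   67   59   60 2610] [361.  97.] [554.7 195.2  84.2] [555.2 195.2] 19.995412826538086
```

View pics/w2.png

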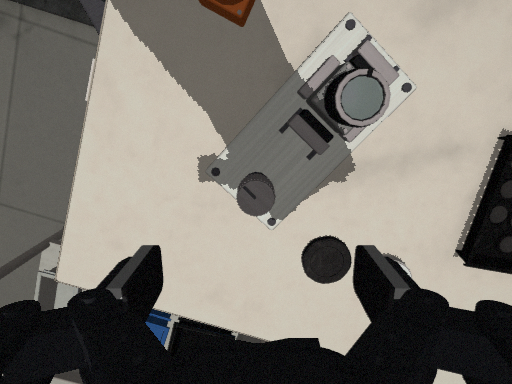

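The wrist view shows the knob at (256,195) with its bar pointing to (245,185), and the lens at (361,97) with its lug at (371,72). The axes measure 106.8 mm apart, against 107 given. Next: descend on the knob and grip it.

```bash
python3 -m inch '[{"tx":-0.3,"ty":-0.1,"tz":3,"ax":0,"ay":0,"az":0,"hand":0},{"tx":-0.3,"ty":-0.1,"tz":6,"ax":0,"ay":0,"az":0,"hand":0},{"tx":-0.3,"ty":-0.1,"tz":8,"ax":0,"ay":0,"az":0,"hand":0},{"tx":-0.3,"ty":-0.1,"tz":10,"ax":0,"ay":0,"az":0,"hand":0},{"tx":-0.3,"ty":-0.1,"tz":11,"ax":0,"ay":0,"az":0,"hand":0},{"tx":-0.3,"ty":-0.1,"tz":11.6,"ax":0,"ay":0,"az":0,"hand":0},{"tx":-0.3,"ty":-0.1,"tz":11.6,"ax":0,"ay":0,"az":0,"hand":0},{"tx":-0.3,"ty":-0.1,"tz":11.6,"ax":0,"ay":0,"az":0,"hand":0}]' 60
python3 -m inch '[{"tx":0,"ty":0,"tz":0,"ax":0,"ay":0,"az":0,"hand":0.3},{"tx":0,"ty":0,"tz":0,"ax":0,"ay":0,"az":0,"hand":0.5},{"tx":0,"ty":0,"tz":0,"ax":0,"ay":0,"az":0,"hand":0.8},{"tx":0,"ty":0,"tz":0,"ax":0,"ay":0,"az":0,"hand":0.8},{"tx":0,"ty":0,"tz":0,"ax":0,"ay":0,"az":0,"hand":0.8},{"tx":0,"ty":0,"tz":0,"ax":0,"ay":0,"az":0,"hand":0.8},{"tx":0,"ty":0,"tz":0,"ax":0,"ay":0,"az":0,"hand":0.8},{"tx":0,"ty":0,"tz":0,"ax":0,"ay":0,"az":0,"hand":0.8}]' 60
python3 -c "
from station import ctrl;s=ctrl.observe();print(s['wrist_torque'],s['joint_pos'])"
```

```text
t: 2.45
ee_pos: [592.8, 94.8, 30.6]
tool_rot: [0.723, 3.056, 0.001]
ft_force: [0.4, -0.5, 0.0]
finger_gap: 85.4
finger_force: 0.0
t: 3.12
ee_pos: [592.6, 94.5, 30.9]
tool_rot: [0.723, 3.056, 0.0]
ft_force: [-2.5, -0.6, 6.2]
finger_gap: 27.2
finger_force: 58.7
[-0.12171615  0.37099243 -0.00459496] [ 1.58265298e-01  5.59095026e-01  9.45615194e-03  1.02000154e+00
 -1.80119361e-04  6.23157799e-01]
```

The gap reads 27 mm on a 32 mm knob. I look with the wrist camera before turning.

```bash
python3 look.py w3
```

```text
3.1167 [592.59400476  94.51803976  30.85063973] [ 1.58265298e-01  5.59095026e-01  9.45615194e-03  1.02000154e+00
 -1.80119361e-04  6.23157799e-01] [-2.47880464 -0.64850419  6.2174407 ] [7.23431251e-01 3.05599513e+00 4.29740160e-04]
knob [385  29  42 101 771] [398.  83.] [548.  178.2  61.9] [553.2 190.1] 19.249074935913086
knob [ 213  222   90   64 3353] [258. 253.] [590.7  95.8  61.3] [587.8  97.4] 21.071077346801758
lens [ 412    8  100  126 9939] [467.  73.] [553.  193.   84.2] [555. 195.] 19.8861083984375
lens [188 251  38  68 522] [213. 270.] [575.6  83.6  85.4] [584.2  79.6] 11.914433479309082
lens [290 252  38  67 527] [302. 270.] [591.5 114.1  85.6] [599.9 110.8] 12.003898620605469
```

View pics/w3.png

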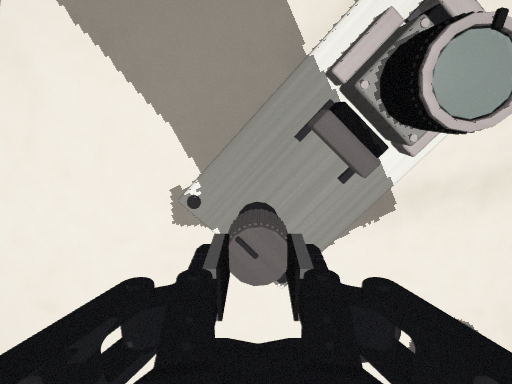

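The fingers hold the knob centrally, with the knob at (258,250) and its bar pointing to (237,238). Now I turn clockwise, which is +az.

```bash
python3 -m inch '[{"tx":0,"ty":0,"tz":0,"ax":0,"ay":0,"az":0.1,"hand":0.8},{"tx":0,"ty":0,"tz":0,"ax":0,"ay":0,"az":0.2,"hand":0.8},{"tx":0,"ty":0,"tz":0,"ax":0,"ay":0,"az":0.3,"hand":0.8},{"tx":0,"ty":0,"tz":0,"ax":0,"ay":0,"az":0.4,"hand":0.8},{"tx":0,"ty":0,"tz":0,"ax":0,"ay":0,"az":0.5,"hand":0.8},{"tx":0,"ty":0,"tz":0,"ax":0,"ay":0,"az":0.6,"hand":0.8},{"tx":0,"ty":0,"tz":0,"ax":0,"ay":0,"az":0.7,"hand":0.8},{"tx":0,"ty":0,"tz":0,"ax":0,"ay":0,"az":0.8,"hand":0.8},{"tx":0,"ty":0,"tz":0,"ax":0,"ay":0,"az":0.9,"hand":0.8},{"tx":0,"ty":0,"tz":0,"ax":0,"ay":0,"az":0.9,"hand":0.8}]' 80
cat > q.py <<'E'
from station import ctrl;import numpy as np
s=ctrl.observe();print('tq',np.round(s['wrist_torque'],3),'j6',s['joint_pos'][5],s['tau'][5])
E
python3 q.py
```

```text
t: 4.0
ee_pos: [593.0, 94.8, 31.0]
tool_rot: [1.984, 2.434, 0.003]
ft_force: [-1.6, -0.1, 5.5]
finger_gap: 26.6
finger_force: 78.5
tq [ 0.048  0.261 -0.137] j6 1.526484667916454 0.4471045732498169
```

```bash
python3 -m inch '[{"tx":0,"ty":0,"tz":0,"ax":0,"ay":0,"az":0.08,"hand":0.8},{"tx":0,"ty":0,"tz":0,"ax":0,"ay":0,"az":0.15,"hand":0.8}]' 80 ; python3 q.py
python3 -m inch '[{"tx":0,"ty":0,"tz":0,"ax":0,"ay":0,"az":0.07,"hand":0.8},{"tx":0,"ty":0,"tz":0,"ax":0,"ay":0,"az":0.12,"hand":0.8}]' 80 ; python3 q.py
python3 -m inch '[{"tx":0,"ty":0,"tz":0,"ax":0,"ay":0,"az":0.05,"hand":0.8},{"tx":0,"ty":0,"tz":0,"ax":0,"ay":0,"az":0.08,"hand":0.8}]' 80 ; python3 q.py
```

```text
t: 4.17
ee_pos: [593.1, 94.8, 31.0]
tool_rot: [2.161, 2.279, 0.003]
ft_force: [-0.9, -0.2, 5.6]
finger_gap: 26.3
finger_force: 78.4
tq [0.002 0.173 0.321] j6 1.6760189297326935 -0.35295180045068264
t: 4.33
ee_pos: [593.1, 94.9, 31.0]
tool_rot: [2.293, 2.146, 0.003]
ft_force: [0.4, 0.2, 4.8]
finger_gap: 26.2
finger_force: 78.4
tq [-0.04   0.146  0.366] j6 1.795411481872201 -0.024334784829989076
t: 4.5
ee_pos: [593.2, 94.8, 31.0]
tool_rot: [2.376, 2.054, 0.003]
ft_force: [-0.3, -0.6, 5.3]
finger_gap: 26.1
finger_force: 78.4
tq [-0.036  0.158  0.308] j6 1.874368504855585 0.1897883042693138
```

```bash
for i in 1; do python3 -m inch '[{"tx":0,"ty":0,"tz":0,"ax":0,"ay":0,"az":0.04,"hand":0.8},{"tx":0,"ty":0,"tz":0,"ax":0,"ay":0,"az":0.06,"hand":0.8},{"tx":0,"ty":0,"tz":0,"ax":0,"ay":0,"az":0.06,"hand":0.8}]' 80 >/dev/null; python3 q.py; done
python3 -m inch '[{"tx":0,"ty":0,"tz":0,"ax":0,"ay":0,"az":0.04,"hand":0.8},{"tx":0,"ty":0,"tz":0,"ax":0,"ay":0,"az":0.06,"hand":0.8},{"tx":0,"ty":0,"tz":0,"ax":0,"ay":0,"az":0.06,"hand":0.8}]' 80|tail -2; python3 q.py; python3 look.py w4
```

```text
tq [0.002 0.094 0.227] j6 1.9330256020597305 0.36647035740315914
finger_gap: 26.4
finger_force: 78.5
tq [-0.192  0.083  1.548] j6 1.989615720155197 1.6331720352172852
5.0 [593.2759942   94.80728572  31.0145371 ] [ 1.58795665e-01  5.59141348e-01  1.00198326e-02  1.01913108e+00
 -6.07173425e-04  1.98961572e+00] [-0.33886176 -1.78671222  4.69906195] [2.4893096  1.91362666 0.00305696]
knob [108  11  48  98 647] [143.  68.] [572.  185.5  61.8] [561.6 191.6] 18.7896728515625
knob [ 214  222   88   64 3276] [258. 253.] [593.1  97.3  61.2] [594.   99.9] 20.759740829467773
lens [    3     0   133   107 10948] [72. 48.] [555.6 194.4  84.1] [555.7 195.4] 20.100648880004883
lens [189 251  38  64 523] [215. 269.] [579.2 109.1  85.2] [576.4 100. ] 11.841949462890625
lens [289 252  38  63 519] [300. 269.] [610.4 100.4  85.1] [609.2  91.2] 12.012749671936035
```

View pics/w4.png

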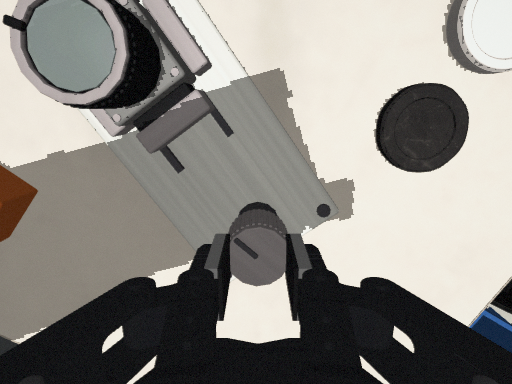

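The torque jumped from 0.35 to 1.55 N m and the bar kept its place between the fingers at (245,247), so the knob is at its hard stop. The right jaw pad is against the camera. Next: open, lift, and wind the wrist back.

```bash
python3 -m inch '[{"tx":0,"ty":0,"tz":0,"ax":0,"ay":0,"az":-0.03,"hand":0.5},{"tx":0,"ty":0,"tz":0,"ax":0,"ay":0,"az":-0.03,"hand":0.2},{"tx":0,"ty":0,"tz":0,"ax":0,"ay":0,"az":-0.03,"hand":0},{"tx":0,"ty":0,"tz":0,"ax":0,"ay":0,"az":-0.03,"hand":0},{"tx":0,"ty":0,"tz":0,"ax":0,"ay":0,"az":-0.03,"hand":0},{"tx":0,"ty":0,"tz":0,"ax":0,"ay":0,"az":-0.03,"hand":0},{"tx":0,"ty":0,"tz":0,"ax":0,"ay":0,"az":-0.03,"hand":0},{"tx":0,"ty":0,"tz":-3,"ax":0,"ay":0,"az":-0.03,"hand":0},{"tx":0,"ty":0,"tz":-6,"ax":0,"ay":0,"az":-0.03,"hand":0},{"tx":0,"ty":0,"tz":-9,"ax":0,"ay":0,"az":-0.1,"hand":0},{"tx":0,"ty":0,"tz":-12,"ax":0,"ay":0,"az":-1.3,"hand":0},{"tx":0,"ty":0,"tz":-12,"ax":0,"ay":0,"az":-1.3,"hand":0},{"tx":0,"ty":0,"tz":-12,"ax":0,"ay":0,"az":-1.3,"hand":0},{"tx":0,"ty":0,"tz":-12,"ax":0,"ay":0,"az":-1.3,"hand":0},{"tx":0,"ty":0,"tz":-12,"ax":0,"ay":0,"az":-1.3,"hand":0},{"tx":0,"ty":0,"tz":-12,"ax":0,"ay":0,"az":-1.3,"hand":0},{"tx":0,"ty":0,"tz":-12,"ax":0,"ay":0,"az":-1.3,"hand":0},{"tx":0,"ty":0,"tz":-12,"ax":0,"ay":0,"az":-1.3,"hand":0},{"tx":0,"ty":0,"tz":-12,"ax":0,"ay":0,"az":-1.3,"hand":0},{"tx":0,"ty":0,"tz":-12,"ax":0,"ay":0,"az":-1.3,"hand":0}]' 60
cat > delta.py <<'E'
import sys
from h import *
s=ctrl.observe();R=Ro.from_rotvec(s["tool_rot"]).as_matrix()
print("shift cm",np.round(R.T@(np.array([float(a) for a in sys.argv[1:4]])-s["ee_pos"])/10,2),"j6",s["joint_pos"][5],s["joint_pos"][0])
E
python3 delta.py 555.4 195.3 135
```

```text
t: 6.72
ee_pos: [592.1, 94.5, 149.7]
tool_rot: [-0.822, -3.032, 0.0]
ft_force: [-0.5, 0.1, 0.6]
finger_gap: 85.4
finger_force: 0.0
shift cm [8.26 6.84 1.47] j6 0.6879134693121847 0.1583326639614251
```

```bash
python3 -m inch '[{"tx":4,"ty":3.4,"tz":0.7,"ax":0,"ay":0,"az":-0.12,"hand":0},{"tx":8.26,"ty":6.84,"tz":1.4,"ax":0,"ay":0,"az":-2,"hand":0},{"tx":8.26,"ty":6.84,"tz":1.4,"ax":0,"ay":0,"az":-2,"hand":0},{"tx":8.26,"ty":6.84,"tz":1.4,"ax":0,"ay":0,"az":-2,"hand":0},{"tx":8.26,"ty":6.84,"tz":1.4,"ax":0,"ay":0,"az":-2,"hand":0},{"tx":8.26,"ty":6.84,"tz":1.4,"ax":0,"ay":0,"az":-2,"hand":0},{"tx":8.26,"ty":6.84,"tz":1.4,"ax":0,"ay":0,"az":-2,"hand":0},{"tx":8.26,"ty":6.84,"tz":1.4,"ax":0,"ay":0,"az":-2,"hand":0},{"tx":8.26,"ty":6.84,"tz":1.4,"ax":0,"ay":0,"az":-2,"hand":0},{"tx":8.26,"ty":6.84,"tz":1.4,"ax":0,"ay":0,"az":-2,"hand":0},{"tx":8.26,"ty":6.84,"tz":1.4,"ax":0,"ay":0,"az":-2,"hand":0},{"tx":8.26,"ty":6.84,"tz":1.4,"ax":0,"ay":0,"az":-2,"hand":0},{"tx":8.26,"ty":6.84,"tz":1.4,"ax":0,"ay":0,"az":-2,"hand":0},{"tx":8.26,"ty":6.84,"tz":1.4,"ax":0,"ay":0,"az":-2,"hand":0},{"tx":8.26,"ty":6.84,"tz":1.4,"ax":0,"ay":0,"az":-2,"hand":0},{"tx":8.26,"ty":6.84,"tz":1.4,"ax":0,"ay":0,"az":-2,"hand":0},{"tx":8.26,"ty":6.84,"tz":1.4,"ax":0,"ay":0,"az":-2,"hand":0},{"tx":8.26,"ty":6.84,"tz":1.4,"ax":0,"ay":0,"az":-2,"hand":0}]' 30
python3 delta.py 555.4 195.3 135
python3 -m inch '[{"tx":0,"ty":0,"tz":0,"ax":0,"ay":0,"az":-1,"hand":0},{"tx":0,"ty":0,"tz":0,"ax":0,"ay":0,"az":-1,"hand":0},{"tx":0,"ty":0,"tz":0,"ax":0,"ay":0,"az":-1,"hand":0},{"tx":0,"ty":0,"tz":0,"ax":0,"ay":0,"az":-1,"hand":0},{"tx":0,"ty":0,"tz":0,"ax":0,"ay":0,"az":-1,"hand":0},{"tx":0,"ty":0,"tz":0,"ax":0,"ay":0,"az":-1,"hand":0},{"tx":0,"ty":0,"tz":0,"ax":0,"ay":0,"az":-1,"hand":0},{"tx":0,"ty":0,"tz":0,"ax":0,"ay":0,"az":-1,"hand":0},{"tx":0,"ty":0,"tz":0,"ax":0,"ay":0,"az":-1,"hand":0},{"tx":0,"ty":0,"tz":0,"ax":0,"ay":0,"az":-1,"hand":0}]' 30
python3 look.py w5; python3 delta.py 555.4 195.3 52
```

```text
t: 8.22
ee_pos: [556.0, 195.5, 135.8]
tool_rot: [2.098, -2.339, -0.0]
ft_force: [-0.1, 0.9, -0.1]
finger_gap: 85.7
finger_force: 0.0
shift cm [0.03 0.06 0.08] j6 -1.124076506996921 0.33810849812574995
t: 9.05
ee_pos: [556.0, 195.5, 135.8]
tool_rot: [2.961, -1.05, -0.0]
ft_force: [0.3, 0.6, -0.1]
finger_gap: 85.6
finger_force: 0.0
9.05 [556.01672291 195.50145015 135.77459497] [ 3.38111307e-01  4.53475610e-01  1.26945593e-01  1.24429028e+00
 -4.03651886e-06 -2.12212887e+00] [ 0.25804687  0.5703214  -0.07254992] [ 2.96102483e+00 -1.04967712e+00 -2.53207961e-05]
knob [ 312   46   46   49 1647] [335.  70.] [593.3  95.6  61.2] [592.9  95. ] 16.2678279876709
knob [238 170  42  13  95] [259. 174.] [571.3 183.2  61.5] [565.  187.6] 15.94353199005127
lens [ 232  177   54   55 2195] [258. 203.] [556.5 195.   84.2] [556.  195.2] 19.804216384887695
shift cm [-0.03  0.05  8.38] j6 -2.1226974964978487 0.3381432338223392
```

View pics/w5.png

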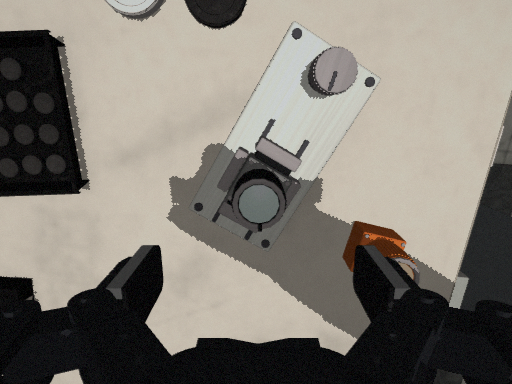

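The wrist view shows the lens at (258,203), central between the fingers, with its lug at (260,227). The knob is at (335,70). I descend and grip gently at 30 N.

```bash
python3 -m inch '[{"tx":0,"ty":0,"tz":3,"ax":0,"ay":0,"az":0,"hand":0},{"tx":0,"ty":0,"tz":5.5,"ax":0,"ay":0,"az":0,"hand":0},{"tx":0,"ty":0,"tz":7.5,"ax":0,"ay":0,"az":0,"hand":0},{"tx":0,"ty":0,"tz":8.4,"ax":0,"ay":0,"az":0,"hand":0},{"tx":0,"ty":0,"tz":8.4,"ax":0,"ay":0,"az":0,"hand":0},{"tx":0,"ty":0,"tz":8.4,"ax":0,"ay":0,"az":0,"hand":0.2},{"tx":0,"ty":0,"tz":8.4,"ax":0,"ay":0,"az":0,"hand":0.4},{"tx":0,"ty":0,"tz":8.4,"ax":0,"ay":0,"az":0,"hand":0.7},{"tx":0,"ty":0,"tz":8.4,"ax":0,"ay":0,"az":0,"hand":0.7},{"tx":0,"ty":0,"tz":8.4,"ax":0,"ay":0,"az":0,"hand":0.7},{"tx":0,"ty":0,"tz":8.4,"ax":0,"ay":0,"az":0,"hand":0.7},{"tx":0,"ty":0,"tz":8.4,"ax":0,"ay":0,"az":0,"hand":0.7},{"tx":0,"ty":0,"tz":8.4,"ax":0,"ay":0,"az":0,"hand":0.7}]' 30
python3 q.py;python3 look.py w6
```

```text
t: 10.18
ee_pos: [556.7, 195.3, 53.5]
tool_rot: [-2.963, 1.043, -0.003]
ft_force: [-2.0, -3.0, 7.0]
finger_gap: 36.3
finger_force: 29.6
tq [-0.428  0.324  0.023] j6 -2.1268647451276737 0.0028549216222018003
10.1833 [556.70498955 195.29787644  53.48107751] [ 3.37799787e-01  5.18075648e-01  4.32259746e-03  1.05500727e+00
 -7.23073945e-04 -2.12686475e+00] [-1.98001532 -3.02677754  7.02421137] [-2.96268482  1.04289497 -0.00320445]
knob [ 342   16   70   74 3950] [377.  52.] [593.3  95.8  61.2] [592.8  95.2] 16.313064575195312
knob [223 200  72  28 320] [258. 208.] [570.6 183.5  61.8] [561.3 191.2] 18.897871017456055
lens [ 201  216  114   81 5405] [258. 254.] [557.1 195.1  84.2] [560.7 192.4] 25.37530517578125
```

View pics/w6.png

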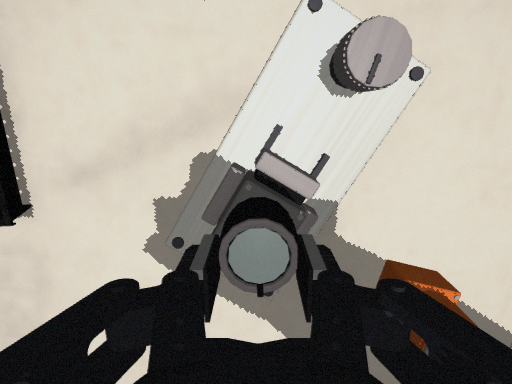

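The lens is held centrally, with the lug at (260,291). I turn clockwise and follow the thread down.

```bash
python3 -m inch '[{"tx":0,"ty":0,"tz":0.01,"ax":0,"ay":0,"az":0.12,"hand":0.7},{"tx":0,"ty":0,"tz":0.02,"ax":0,"ay":0,"az":0.24,"hand":0.7},{"tx":0,"ty":0,"tz":0.02,"ax":0,"ay":0,"az":0.36,"hand":0.7},{"tx":0,"ty":0,"tz":0.03,"ax":0,"ay":0,"az":0.48,"hand":0.7},{"tx":0,"ty":0,"tz":0.04,"ax":0,"ay":0,"az":0.6,"hand":0.7},{"tx":0,"ty":0,"tz":0.05,"ax":0,"ay":0,"az":0.72,"hand":0.7},{"tx":0,"ty":0,"tz":0.05,"ax":0,"ay":0,"az":0.84,"hand":0.7},{"tx":0,"ty":0,"tz":0.06,"ax":0,"ay":0,"az":0.96,"hand":0.7},{"tx":0,"ty":0,"tz":0.07,"ax":0,"ay":0,"az":1.08,"hand":0.7},{"tx":0,"ty":0,"tz":0.08,"ax":0,"ay":0,"az":1.2,"hand":0.7},{"tx":0,"ty":0,"tz":0.08,"ax":0,"ay":0,"az":1.2,"hand":0.7}]' 30; python3 q.py
python3 -m inch '[{"tx":0,"ty":0,"tz":0.01,"ax":0,"ay":0,"az":0.1,"hand":0.7},{"tx":0,"ty":0,"tz":0.01,"ax":0,"ay":0,"az":0.2,"hand":0.7},{"tx":0,"ty":0,"tz":0.02,"ax":0,"ay":0,"az":0.3,"hand":0.7},{"tx":0,"ty":0,"tz":0.02,"ax":0,"ay":0,"az":0.4,"hand":0.7},{"tx":0,"ty":0,"tz":0.02,"ax":0,"ay":0,"az":0.4,"hand":0.7}]' 30; python3 q.py
```

```text
t: 11.15
ee_pos: [556.7, 195.0, 52.7]
tool_rot: [-1.851, 2.537, -0.003]
ft_force: [-1.2, -1.9, 6.1]
finger_gap: 36.6
finger_force: 29.6
tq [-0.597  0.329 -0.093] j6 -0.9227491016293821 0.7025539688766003
t: 11.57
ee_pos: [556.6, 194.9, 52.5]
tool_rot: [-1.311, 2.853, -0.003]
ft_force: [-1.3, -2.2, 6.1]
finger_gap: 36.8
finger_force: 29.6
tq [-0.698  0.32  -0.017] j6 -0.5234843526959122 0.5771253816783428
```

```bash
python3 -m inch '[{"tx":0,"ty":0,"tz":0.01,"ax":0,"ay":0,"az":0.1,"hand":0.7},{"tx":0,"ty":0,"tz":0.01,"ax":0,"ay":0,"az":0.16,"hand":0.7},{"tx":0,"ty":0,"tz":0.01,"ax":0,"ay":0,"az":0.16,"hand":0.7}]' 30 >/dev/null; python3 q.py
python3 -m inch '[{"tx":0,"ty":0,"tz":0.01,"ax":0,"ay":0,"az":0.1,"hand":0.7},{"tx":0,"ty":0,"tz":0.01,"ax":0,"ay":0,"az":0.16,"hand":0.7},{"tx":0,"ty":0,"tz":0.01,"ax":0,"ay":0,"az":0.16,"hand":0.7}]' 30 >/dev/null; python3 q.py
python3 -m inch '[{"tx":0,"ty":0,"tz":0.01,"ax":0,"ay":0,"az":0.1,"hand":0.7},{"tx":0,"ty":0,"tz":0.01,"ax":0,"ay":0,"az":0.16,"hand":0.7},{"tx":0,"ty":0,"tz":0.01,"ax":0,"ay":0,"az":0.16,"hand":0.7}]' 30 ; python3 q.py
```

```text
tq [-0.815  0.363 -0.066] j6 -0.36477106146921867 0.34551789052784443
tq [-0.805  0.327 -0.099] j6 -0.2047659302491182 0.34549581818282604
t: 12.32
ee_pos: [556.4, 194.7, 52.1]
tool_rot: [-0.597, 3.083, -0.003]
ft_force: [-2.8, -2.7, 6.3]
finger_gap: 36.6
finger_force: 29.6
tq [-0.86   0.438 -0.025] j6 -0.04472396011356269 0.34541825763881207
```

```bash
python3 -m inch '[{"tx":0,"ty":0,"tz":0.01,"ax":0,"ay":0,"az":0.1,"hand":0.7},{"tx":0,"ty":0,"tz":0.01,"ax":0,"ay":0,"az":0.16,"hand":0.7},{"tx":0,"ty":0,"tz":0.01,"ax":0,"ay":0,"az":0.16,"hand":0.7}]' 30 >/dev/null; python3 q.py
python3 -m inch '[{"tx":0,"ty":0,"tz":0.01,"ax":0,"ay":0,"az":0.1,"hand":0.7},{"tx":0,"ty":0,"tz":0.01,"ax":0,"ay":0,"az":0.16,"hand":0.7},{"tx":0,"ty":0,"tz":0.01,"ax":0,"ay":0,"az":0.16,"hand":0.7}]' 30 >/dev/null; python3 q.py
python3 -m inch '[{"tx":0,"ty":0,"tz":0.01,"ax":0,"ay":0,"az":0.1,"hand":0.7},{"tx":0,"ty":0,"tz":0.01,"ax":0,"ay":0,"az":0.16,"hand":0.7},{"tx":0,"ty":0,"tz":0.01,"ax":0,"ay":0,"az":0.16,"hand":0.7}]' 30 ; python3 q.py
```

```text
tq [-0.732  0.253  0.213] j6 0.1143361609302324 0.5981613881886005
tq [-0.63   0.018  0.625] j6 0.27285708047801843 1.079402044415474
t: 13.07
ee_pos: [558.2, 195.1, 52.0]
tool_rot: [0.148, 3.133, -0.001]
ft_force: [1.8, -2.8, 5.7]
finger_gap: 36.4
finger_force: 44.4
tq [-0.81  -0.485  0.638] j6 0.43203584060643424 1.1075906082987785
```

The torque rose at j6≈0.1 and levelled at about 0.63 N m, so the lens has bottomed and the fingers are slipping. I measure the lug against the fingers, and the camera and knob positions, numerically.

```bash
cat > lug.py <<'E'
import sys
from h import *
def lug(p,state):
    c=ctrl.get_calibration("wrist");K=c["camera_matrix"];T=c["T_tool_cam"]
    zt=-(84.8-state[2])   # tool z of lens top
    g=cv2.cvtColor(p,cv2.COLOR_BGR2GRAY)
    out=[]
    R=Ro.from_matrix(T[:3,:3]).inv()
    # rim centre: brightest ring fit is skipped; lens axis = tool axis
    A=np.radians(np.arange(0,360,2));prof=[]
    for a in A:
        v=[]
        for r in (15.5,17,18.5,20.5,21.5):
            X=np.array([r*np.cos(a),r*np.sin(a),zt]);q=T[:3,:3].T@(X-T[:3,3]);u=K@q/q[2]
            x,y=int(round(u[0])),int(round(u[1]));v.append(g[y,x] if 0<=x<512 and 0<=y<384 else 255)
        prof.append(np.mean(v[:3]))
    prof=np.array(prof);m=prof<55
    return np.degrees(A[m]),prof
if __name__=="__main__":
    p=cv2.imread("pics/w6.png");a,pr=lug(p,[0,0,53.5]);print("w6",a.astype(int),pr[::6].astype(int))
    s=ctrl.observe();q,d=ctrl.snapshot("wrist");cv2.imwrite(f"pics/{sys.argv[1]}.png",q);np.save(f"pics/{sys.argv[1]}.npy",d)
    a,pr=lug(q,s["ee_pos"]);print("now",a.astype(int),pr[::6].astype(int),s["ee_pos"],s["joint_pos"][5])
    W=world("wrist",d,s);z=W[...,2]
    for lo,hi,n in((57,66,"knob"),(41,46.5,"housing"),(82,88,"lens")):
        m=((z>lo)&(z<hi)&(abs(W[...,0]-575)<60)&(abs(W[...,1]-140)<100)).astype(np.uint8)
        k,l,st,ce=cv2.connectedComponentsWithStats(m)
        for i in range(1,k):
            if st[i,4]>200: print(n,st[i],np.round(np.median(W[l==i],0),1))
E
python3 lug.py w7
```

```text
w6 [170 172 174 176 178 262] [84 79 86 95 81 93 74 75 64 73 75 74 75 77 72 84 91 91 94 93 94 59 61 56
 58 61 65 79 75 82]
now [260] [130 133 117 116 111  93  76  89  73 149 180 185 195 121 220 220 221 223
 221 226 192 110  66  63  81  68 101 106 123 126] [558.17760867 195.08666162  51.99636868] 0.43203584060643424
knob [222 195  71  26 303] [537.2 197.6  61.6]
knob [ 61 281  42  31 547] [581.   91.6  61. ]
housing [212 177  90  58 997] [539.  199.4  43.1]
lens [ 202  213  112   77 4044] [554.2 196.1  83.1]
```

```bash
cat > lug2.py <<'E'
import sys
from h import *
def lug2(p,tcpz,dbg=True):
    c=ctrl.get_calibration("wrist");K=c["camera_matrix"];T=c["T_tool_cam"];zt=-(84.2-tcpz)
    # rectify the plane of the lens top: 8 px/mm, tool x right, y down, +-30 mm
    g=np.mgrid[-30:30:.125,-30:30:.125];X=np.stack([g[1],g[0],np.full_like(g[0],zt)],-1)
    q=(X-T[:3,3])@T[:3,:3];u=q@K.T;u=(u[...,:2]/u[...,2:]).astype(np.float32)
    r=cv2.remap(p,u[...,0],u[...,1],cv2.INTER_LINEAR,borderValue=(255,255,255))
    b,gr,rd=[r[...,i].astype(int) for i in range(3)]
    m=((b>rd+8)&(gr>rd+8)&(gr>60)).astype(np.uint8)
    m=cv2.morphologyEx(m,cv2.MORPH_OPEN,np.ones((9,9)))
    k,l,st,ce=cv2.connectedComponentsWithStats(m);i=1+np.argmax(st[1:,4])
    (cx,cy),rad=cv2.minEnclosingCircle(np.argwhere(l==i)[:,::-1].astype(np.float32))
    print("glass centre tool mm",round(cx/8-30,1),round(cy/8-30,1),"r",round(rad/8,1),"area r",round((st[i,4]/np.pi)**.5/8,1))
    A=np.arange(0,360,3);gg=cv2.cvtColor(r,cv2.COLOR_BGR2GRAY)
    pr=[np.mean([gg[int(np.clip(cy+8*x*np.sin(np.radians(a)),0,479)),int(np.clip(cx+8*x*np.cos(np.radians(a)),0,479))] for x in np.arange(rad/8+1,19,.4)]) for a in A]
    pr=np.array(pr).astype(int);print("darkest angle",A[np.argsort(pr)[:6]],pr.min(),"median",np.median(pr));return r
if __name__=="__main__":
    for n,z in zip(sys.argv[1::2],sys.argv[2::2]):
        print(n);cv2.imwrite(f"pics/r_{n}.png",lug2(cv2.imread(f"pics/{n}.png"),float(z)))
E
python3 lug2.py w6 53.5 w7 52.0; python3 q.py; python3 delta.py 556.2 195.2 52
```

```text
w6
tq [-0.879 -0.371  0.648] j6 0.4301831334869601 0.7380546256899834
shift cm [ 0.2 -0.  -0. ] j6 0.4301831334869601 0.3375016865112255Traceback (most recent call last):
  File "lug2.py", line 20, in <module>
    print(n);cv2.imwrite(f"pics/r_{n}.png",lug2(cv2.imread(f"pics/{n}.png"),float(z)))
                                           ~~~~^^^^^^^^^^^^^^^^^^^^^^^^^^^^^^^^^^^^^^
  File "lug2.py", line 12, in lug2
    k,l,st,ce=cv2.connectedComponentsWithStats(m);i=1+np.argmax(st[1:,4])
                                                      ~~~~~~~~~^^^^^^^^^^
    return _wrapfunc(a, 'argmax', axis=axis, out=out, **kwds)
    return bound(*args, **kwds)
ValueError: attempt to get argmax of an empty sequence
```

I use the last picture on a composite: w6, w7 and the two rectified lens tops.

```bash
sed -i 's/(b>rd+8)&(gr>rd+8)&(gr>60)/(gr>rd+4)\&(b>rd)\&(gr>70)/; s/    b,gr,rd=/    cv2.imwrite(f"pics\/rr_{tcpz}.png",r)\n    b,gr,rd=/' lug2.py; python3 lug2.py w6 53.5 ; python3 lug2.py w7 52.0; python3 - <<'E'
import cv2,numpy as np
f=lambda n:cv2.resize(cv2.imread(n),(400,300))
w=lambda n:cv2.resize(cv2.imread(n)[150:345,126:386],(400,300))
cv2.imwrite("pics/comp.png",np.vstack([np.hstack([w("pics/w6.png"),w("pics/w7.png")]),np.hstack([f("pics/w7.png"),f("pics/rr_52.0.png")])]))
E
```

```text
w6
glass centre tool mm 0.9 1.0 r 14.5 area r 14.1
darkest angle [180 174 177 183  84  90] 10 median 76.0
w7
glass centre tool mm 4.2 0.6 r 14.3 area r 14.0
darkest angle [156 159 162 165 270 267] 9 median 80.0
```

View pics/comp.png

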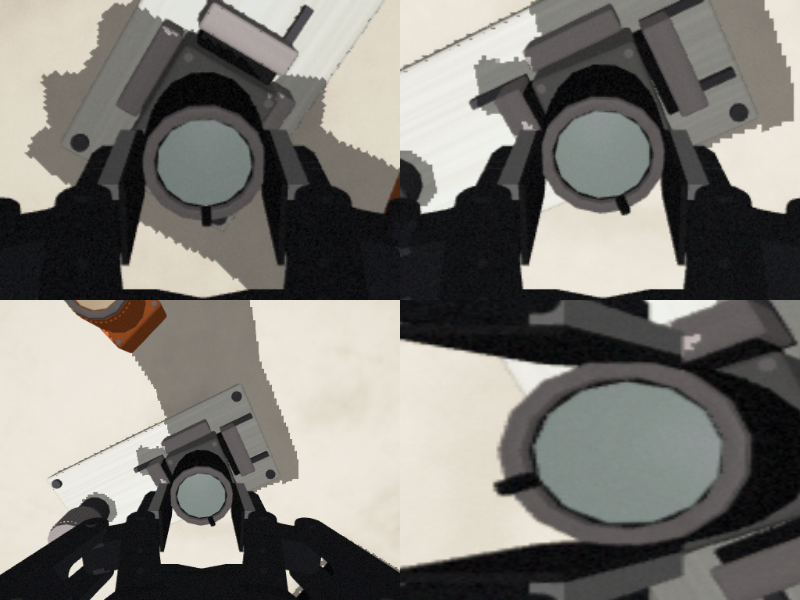

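Compared with w6, w7 shows the lug slipped back from about 177° to 160° in the fingers, with a plateau torque. So the lens turned about 2.26 rad and bottomed. The lens sits about 3 mm off-centre between the pads, the housing is square in the nest, and the knob bar is unchanged. I open, re-centre on the lens and regrip before backing off.

```bash
python3 -m inch '[{"tx":0,"ty":0,"tz":0,"ax":0,"ay":0,"az":0,"hand":0.5},{"tx":0,"ty":0,"tz":0,"ax":0,"ay":0,"az":0,"hand":0.3},{"tx":0,"ty":0,"tz":0,"ax":0,"ay":0,"az":0,"hand":0},{"tx":0,"ty":0,"tz":0,"ax":0,"ay":0,"az":0,"hand":0},{"tx":0,"ty":0,"tz":0,"ax":0,"ay":0,"az":0,"hand":0},{"tx":0,"ty":0,"tz":0,"ax":0,"ay":0,"az":0,"hand":0},{"tx":0,"ty":0,"tz":0,"ax":0,"ay":0,"az":0,"hand":0}]' 30; python3 q.py; python3 look.py w8; python3 lug2.py w8 51
```

```text
t: 13.7
ee_pos: [555.8, 195.6, 50.0]
tool_rot: [-0.148, -3.138, -0.0]
ft_force: [-0.4, -0.5, -0.7]
finger_gap: 85.5
finger_force: 0.0
tq [-0.001 -0.029 -0.002] j6 0.4328435511525768 -0.0007266650027304422
13.7 [555.84098608 195.62285474  50.00810417] [3.38303659e-01 5.22031387e-01 1.00676004e-03 1.05015984e+00
 1.76750330e-04 4.32843551e-01] [-0.35513008 -0.51420227 -0.72518666] [-1.48427537e-01 -3.13765779e+00 -2.79499648e-05]
knob [220 202  73  28 335] [257. 211.] [538.4 197.8  61.3] [548.9 196.5] 18.7430419921875
knob [ 60 287  32  21 165] [ 71. 296.] [578.9  89.4  59.9] [581.9  90.2] 10.816145896911621
lens [ 215  218   83   80 5026] [256. 258.] [554.9 195.8  82.9] [556.  195.6] 19.563993453979492
lens [152 245  11  43 127] [160. 264.] [550.8 153.9  90.4] [550.8 153.4] 10.313714027404785
lens [353 245   6  45 126] [355. 265.] [558.9 238.9  90.2] [559.5 239. ] 10.649847030639648
w8
glass centre tool mm 0.4 0.1 r 14.5 area r 14.1
darkest angle [156 153 159 162 150 306] 10 median 78.0
```

The lens sprang back on centre when released: axis (556.0,195.6) against TCP (555.8,195.6). Its top dropped 1.3 mm. I regrip at 30 N and back off a quarter turn, rising with the thread.

```bash
python3 -m inch '[{"tx":0,"ty":0,"tz":0,"ax":0,"ay":0,"az":0,"hand":0.2},{"tx":0,"ty":0,"tz":0,"ax":0,"ay":0,"az":0,"hand":0.4},{"tx":0,"ty":0,"tz":0,"ax":0,"ay":0,"az":0,"hand":0.7},{"tx":0,"ty":0,"tz":0,"ax":0,"ay":0,"az":0,"hand":0.7},{"tx":0,"ty":0,"tz":0,"ax":0,"ay":0,"az":0,"hand":0.7},{"tx":0,"ty":0,"tz":0,"ax":0,"ay":0,"az":0,"hand":0.7},{"tx":0,"ty":0,"tz":0,"ax":0,"ay":0,"az":0,"hand":0.7},{"tx":0,"ty":0,"tz":0,"ax":0,"ay":0,"az":0,"hand":0.7}]' 30;python3 q.py; python3 look.py w9; python3 lug2.py w9 51.5
python3 -m inch '[{"tx":0,"ty":0,"tz":-0.01,"ax":0,"ay":0,"az":-0.1,"hand":0.7},{"tx":0,"ty":0,"tz":-0.01,"ax":0,"ay":0,"az":-0.2,"hand":0.7},{"tx":0,"ty":0,"tz":-0.02,"ax":0,"ay":0,"az":-0.3,"hand":0.7},{"tx":0,"ty":0,"tz":-0.03,"ax":0,"ay":0,"az":-0.4,"hand":0.7},{"tx":0,"ty":0,"tz":-0.03,"ax":0,"ay":0,"az":-0.5,"hand":0.7},{"tx":0,"ty":0,"tz":-0.04,"ax":0,"ay":0,"az":-0.6,"hand":0.7},{"tx":0,"ty":0,"tz":-0.04,"ax":0,"ay":0,"az":-0.7,"hand":0.7},{"tx":0,"ty":0,"tz":-0.05,"ax":0,"ay":0,"az":-0.8,"hand":0.7},{"tx":0,"ty":0,"tz":-0.06,"ax":0,"ay":0,"az":-0.9,"hand":0.7},{"tx":0,"ty":0,"tz":-0.06,"ax":0,"ay":0,"az":-1,"hand":0.7},{"tx":0,"ty":0,"tz":-0.07,"ax":0,"ay":0,"az":-1.1,"hand":0.7},{"tx":0,"ty":0,"tz":-0.08,"ax":0,"ay":0,"az":-1.2,"hand":0.7},{"tx":0,"ty":0,"tz":-0.08,"ax":0,"ay":0,"az":-1.3,"hand":0.7},{"tx":0,"ty":0,"tz":-0.09,"ax":0,"ay":0,"az":-1.4,"hand":0.7},{"tx":0,"ty":0,"tz":-0.1,"ax":0,"ay":0,"az":-1.5,"hand":0.7},{"tx":0,"ty":0,"tz":-0.1,"ax":0,"ay":0,"az":-1.58,"hand":0.7},{"tx":0,"ty":0,"tz":-0.1,"ax":0,"ay":0,"az":-1.58,"hand":0.7},{"tx":0,"ty":0,"tz":-0.1,"ax":0,"ay":0,"az":-1.58,"hand":0.7}]' 30;python3 q.py; python3 look.py w10; python3 lug2.py w10 52.5
```

```text
t: 14.42
ee_pos: [556.1, 195.2, 50.5]
tool_rot: [0.149, 3.138, -0.001]
ft_force: [-0.9, -2.2, 3.9]
finger_gap: 37.4
finger_force: 30.0
tq [-0.449  0.209  0.036] j6 0.4329247253155992 0.004166167782386765
14.4167 [556.10132803 195.21929987  50.48364576] [ 3.37909286e-01  5.21360833e-01  1.24057685e-03  1.05053282e+00
 -5.36481325e-04  4.32924725e-01] [-0.90372156 -2.19857204  3.92197955] [ 1.49177941e-01  3.13771392e+00 -6.96212766e-04]
knob [221 202  73  28 329] [257. 210.] [538.5 197.5  61.7] [549.1 196.5] 18.785415649414062
knob [ 60 285  36  27 357] [ 75. 296.] [579.8  91.   60.9] [583.3  91.4] 11.33246898651123
lens [ 199  218  118   79 5592] [257. 256.] [554.2 195.9  82.9] [549.4 196.5] 25.770021438598633
lens [183 245  15   9  90] [190. 249.] [546.  167.1  88.1] [545.9 167.1] 2.65954852104187
lens [318 245  15  10  91] [325. 249.] [551.6 226.   88.1] [551.4 226.1] 2.534231424331665
w9
glass centre tool mm 0.7 0.5 r 14.5 area r 14.2
darkest angle [159 153 156 162 150 309] 12 median 86.5
t: 15.97
ee_pos: [556.4, 194.8, 51.5]
tool_rot: [2.121, -2.317, 0.002]
ft_force: [-0.6, -4.6,
[... 184 characters left out ...]
8  0.002658    1.05251383 -0.00145513 -1.14502616] [-0.58352577 -4.63223051  4.22211566] [ 2.12122962 -2.31709486  0.00237273]
knob [ 124    1   72   77 4146] [159.  39.] [591.9  95.1  61.2] [592.5  95. ] 16.36647605895996
knob [222 201  72  27 331] [258. 209.] [554.1 178.   61.6] [555.4 188.7] 18.80683135986328
lens [ 199  217  118   79 5613] [258. 255.] [556.  193.6  83.8] [555.5 189.3] 25.77958869934082
lens [184 245  14   9  77] [191. 249.] [584.7 186.   88.9] [585.1 186.2] 2.6026346683502197
lens [318 245  15   9  78] [324. 249.] [526.1 191.2  88.6] [525.9 191.2] 2.629145622253418
w10
glass centre tool mm -0.6 0.3 r 14.6 area r 14.3
darkest angle [156 153 159 150 162 315] 11 median 81.0
```

The lug stayed at about 156° in the fingers through the 1.578 rad turn, and the lens top rose 0.9 mm (1.0 expected). One numerical check that the knob bar and housing did not move, then I hand in.

```bash
python3 - <<'E'
from h import *
S={"w6":((556.705,195.298,53.481),(-2.96268,1.04289,-.0032)),"w10":((556.444,194.805,51.478),(2.12123,-2.31709,.00237))}
c=ctrl.get_calibration("wrist");K=c["camera_matrix"];T=c["T_tool_cam"]
for n,(t,r) in S.items():
    p=cv2.imread(f"pics/{n}.png");R=Ro.from_rotvec(r).as_matrix()
    g=np.mgrid[-14:14:.1,-14:14:.1];X=np.stack([592.6+g[0],95+g[1],np.full_like(g[0],61.3)],-1)
    q=((X-t)@R-T[:3,3])@T[:3,:3];u=q@K.T;u=(u[...,:2]/u[...,2:]).astype(np.float32)
    im=cv2.cvtColor(cv2.remap(p,u[...,0],u[...,1],1),cv2.COLOR_BGR2GRAY)
    m=(im<np.median(im)*.55)&(np.hypot(*g)<13)
    k,l,st,ce=cv2.connectedComponentsWithStats(m.astype(np.uint8));i=1+np.argmax(st[1:,4])
    y=np.argwhere(l==i);v=cv2.fitLine(y.astype(np.float32),cv2.DIST_L2,0,.01,.01).ravel()
    print(n,"bar angle",np.degrees(np.arctan2(v[1],v[0])),"centroid",y.mean(0)/10-14,len(y),np.median(im))
s=ctrl.observe();p,d=ctrl.snapshot("wrist");W=world("wrist",d,s);z=W[...,2]
m=(z>41)&(z<47)&(np.hypot(W[...,0]-556,W[...,1]-195)<32);A=W[m]
co,*_=np.linalg.lstsq(np.c_[A[:,:2]-[556,195],np.ones(len(A))],A[:,2],rcond=None);print("housing plane",len(A),co)
print(s["t"],s["finger_force"],s["ft_force"])
E
```

```text
w6 bar angle -56.606533 centroid [-4.14767551  5.1749142 ] 3205 161.0
w10 bar angle -56.191586 centroid [-3.62975908  5.6890397 ] 2947 170.0
housing plane 1028 [ 3.88409434e-03 -5.99393486e-05  4.29983636e+01]
16.0167 30.04762734286487 [ 0.2064639  -4.61754246  2.91374542]
```

The knob bar moved less than 0.5°. The housing top is level to 0.2° at about 43 mm, so the camera is seated. Handing in.

```bash
python3 -c "
from station import ctrl;print(ctrl.job_done())"
```

```text
the job is handed in; nothing more can be done
None
```

I handed the job in at 16 s with every step done: knob at its stop and camera clamped and level, lens bottomed, backed off about 1.58 rad (a quarter turn) and still held at 30 N; the hand-in gave no verdict.

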